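Flip the job marker to finished

TASK

The bangle (the plain ring in one of the three trays) is finished: push the flip marker on its stand all the way over its pivot, so that it lies flat towards the tray and shows the face with the round disc. Only push; pick nothing up. Leave the other two markers, the pieces in the trays and the things on the bench as they are.

Things in the scene. Friction and masses are not known exactly. Their poses are not given: they have to be found in the camera images.
- stand_bangle: fixed stand of the bangle job: wooden base board 250 x 110 x 12 mm with a flip marker near the robot and, beyond it, a tray 90 x 90 x 20 mm holding the bangle. Origin on the bench straight below the middle of the marker's pivot; x points from marker to tray, roughly away from the robot (tray centre +145 mm, board -50 to +200 mm), y along the pivot, z up. All three stands are alike but for the job
- marker_bangle_pivot (a point): middle of the marker's level pivot axle on the bangle's stand, 80 mm above the bench; axes as the stand. Two wooden cheeks carry it: each 64 mm long in x, 6 mm thick, centred at y = +-32 mm (58 mm clear between them), top 77 mm above the bench, with round hubs of 8 mm radius about the pivot
- marker_bangle (a joint): angle of the flip marker on the bangle's stand, rad. 0: paddle level on the robot's side (stand -x), face with a dark bar up; pi/2: straight up; pi: level on the tray side, face with a dark round disc up; stops at 0 and pi. Starts between 0 and 0.3. Stiff hinge, about 0.05 N m of friction: the paddle (about 60 g) stays at whatever angle it is left
- marker_bangle_edge (a point): middle of the free edge of the paddle on the bangle's stand, 76 mm from the pivot. The paddle is a wooden plate 66 mm long (10 to 76 mm from the pivot), 70 mm wide, 5 mm thick, its mid-plane through the pivot
- marker_bangle_tab (a point): end of the brass thumb tab of that marker, 44 mm from the pivot. The tab (20 mm wide, 6 mm thick, its middle plane through the pivot, at the middle of the paddle's width) is rigid with the paddle, at a right angle to it: at joint 0 it stands straight up, at pi/2 it points to the tray, at pi it hangs down between the cheeks
- stand_cup: the stand of the cup job, same build and axes as stand_bangle, fixed to the bench
- marker_cup (a joint): angle of the flip marker on the cup's stand, rad. 0: paddle level on the robot's side (stand -x), face with a dark bar up; pi/2: straight up; pi: level on the tray side, face with a dark round disc up; stops at 0 and pi. Starts between 0 and 0.3; to be left as it is
- marker_cup_edge (a point): middle of the free edge of the paddle on the cup's stand, 76 mm from the pivot
- stand_bell: the stand of the bell job, same build and axes as stand_bangle, fixed to the bench
- marker_bell (a joint): angle of the flip marker on the bell's stand, rad. 0: paddle level on the robot's side (stand -x), face with a dark bar up; pi/2: straight up; pi: level on the tray side, face with a dark round disc up; stops at 0 and pi. Starts between 2.84 and pi; to be left as it is
- marker_bell_edge (a point): middle of the free edge of the paddle on the bell's stand, 76 mm from the pivot
- bangle: steel bangle, a plain open ring lying flat, 68 mm outside, 54 mm inside, 14 mm tall, loose in the tray of its stand; origin at the centre of its underside
- cup: small open steel cup, 56 mm across, 60 mm tall, loose in the tray of its stand; origin at the centre of its underside
- bell: small steel table bell with a thin handle, 56 mm across at the foot, 72 mm tall, loose in the tray of its stand; origin at the centre of its underside
- mandrel: upright tapered steel ring mandrel on a round foot, 32 mm across, 87 mm tall, loose on the bench; origin on its underside; to be left alone
- wax: yellow block of wax, 50 x 26 x 20 mm, loose on the bench; origin on its underside; to be left alone
- jar: small glass jar with a black cap, 48 mm across, 60 mm tall, loose on the bench; origin on its underside; to be left alone
- screwdriver: screwdriver lying flat, 150 mm long, loose on the bench; origin on its underside; to be left alone
- brush: brush lying flat, 160 mm long, loose on the bench; origin on its underside; to be left alone
- dish_weight: brass cylinder weight, 40 mm across, 30 mm tall, loose on the bench; origin on its underside; to be left alone

How it is judged (in metres and radians):
On the way, in this order (a step that is already met when the one before it is completed fails the run):
1. the bangle's marker has been pushed up past upright (value of joint marker_bangle above 1.65 rad), for 0.02 s.
2. the bangle's marker lies flat on the tray side (value of joint marker_bangle above 3.03 rad), for 0.2 s.
At the end, for the whole second after the job is handed in: the bangle's marker lies flat on the tray side (within 0.11 rad, about 6 degrees, of its stop) and is at rest; the free edges of the other two markers are within 12 mm, and every loose piece within 20 mm, of where they started (value of joint marker_bangle above 3.03 rad and velocity of joint marker_bangle between -0.05 and 0.05 rad/s and distance of each of marker_cup_edge, marker_bell_edge from where it was at the start of the episode below 0.012 m and distance of each of bangle, cup, bell, mandrel, wax, jar, screwdriver, brush, dish_weight from where it was at the start of the episode below 0.02 m); the robot touches nothing.
It fails at once if another marker is moved (distance of any of marker_cup_edge, marker_bell_edge from where it was at the start of the episode above 0.012 m).
It fails at once if a piece in a tray or a thing on the bench is shifted, lifted or carried (distance of any of bangle, cup, bell, mandrel, wax, jar, screwdriver, brush, dish_weight from where it was at the start of the episode above 0.02 m).
It also fails if it takes over 45 s, if anything falls off the work surface, if the arm or the gripper's body presses on something with over 40 N, if the wrist force passes 120 N, or if a joint passes its speed limit or range.

ROBOT

A 6-joint arm with a two-finger parallel gripper is mounted at the origin on the work surface. World frame = base frame: x ahead of the robot, y to its left, z up, the work surface at z = 0. Lengths are in m, angles in degrees, forces in N, time in s.
With the tool pointing down it reaches from about 0.4 to 0.825 m from the base axis. Payload 7 kg.
Tool frame: the origin (TCP) lies at the very end of the fingers, on their centre line; the grasp point (between the pads) lies 19 mm behind it (ctrl.grasp_offset is the distance from the TCP to the grasp point, in m); z points along the fingers, y is the line along which they close (so a half turn about z gives the same grasp; the last joint's range is limited). The gripper opens to 88 mm and grips with 3 to 60 N. Pads are 19 mm wide; open, the fingers measure 130 mm over their backs; the gripper's body (78 mm by 193 mm) begins 47 mm behind the grasp point.
Start: joints at [79.704, 20.546, 0.682, 0, -70.136, -16.507], TCP at [0.304, 0.602, 0.227] pointing down, gripper open.
Joint ranges: [-176.03, 176.03], [-82.01, 121.73], [-58.28, 71.71], [-173.87, 95.51], [-174.79, -0.11], [-173.66, 173.66]. Speed limits (degrees/s): [136.94, 136.94, 172.46, 180, 180, 180].

INTERFACE

Orientations are given as [roll, pitch, yaw] about the fixed x, y, z axes, in that order (R = Rz(yaw) Ry(pitch) Rx(roll)).
In Python, from plant import ctrl gives the robot as it stands. The module is installed in compiled form; this text tells all that it offers.
- The arm moves only by the tool jog_arm, never from a script. Its argument "plan" is a list that holds one entry, the list of rows, each a list of 7 numbers: the opening, from 0 (shut) to 1 (fully open), then the shift along the tool's x, y, z in m, then the turn, a rotation vector about the tool's x, y, z in degrees. A call has 1 to 20 rows; each row is the pose to reach, as a shift and turn from the pose commanded when the call began, along the tool's axes at that moment; what a row does not reach only later rows make up. A row lasts 1/8 s, in which the tool goes at most 62.5 mm and 10.7 degrees, less where a joint would pass 70% of its speed; a pose out of reach is approached as far as the arm can. A call with a gripper value outside its range is refused whole. The fingers move at their own pace and stop on an object; the grip force is fixed at half the most. Time passes only in rows, so rows that repeat a pose let the fingers close. It gives the time, the measured TCP pose, the force, the opening and the grip force at its end, in the units of the state.
- ctrl.get_obs(): the state, without advancing time (a new reading comes with each control period).
- ctrl.snapshot(name): name is "side" or "top" or "wrist"; returns a dict with "image" (384x512x3 uint8, red, green, blue), "vertical_fov" (degrees; the focal length in pixels is half the picture's height over the tangent of half this angle, whatever the lens; pixels are square), "cx", "cy" (the principal point, pixels), "R" (3x3) and "t" (3): a world point X has camera coordinates R X + t; the wrist camera has in their place "T_tool_cam" (4x4, takes a point from camera to tool coordinates, whose origin is the TCP and whose axes are the flange's). Camera axes: x right, y down, z forward; pixel columns grow to the right and rows downward; lengths in m; the calibration is good to about 2 mm. A picture is of the moment at which its call begins: read the wrist's pose just before it. There is no depth.
- ctrl.close_job(): hands the job in; it is judged then, once.
The state is a dict: "clock": time; "joint_pos": joint angles; "qvel": joint speeds; "tau": joint torques, N m; "tool_pos": TCP position; "orientation": TCP orientation; "force": force on the tool from outside, world axes, zero at the start; "moment": the same for the moment, N m; "opening": finger opening in m; "gripper_force": force on a finger pad.
Only numpy, scipy, OpenCV 4.12 (cv2) and the standard library are available. Lean on these libraries where they do the work, as an engineer would, in place of code of your own. Each camera call takes 0.05 s, during which the arm holds its last target. There are 200 camera calls.

## Working session

There is one attempt and no reset: what is moved stays moved. The work goes in short steps, Python scripts to look and compute and a tool call to move; the robot and the scene stay as the last step left them, time stands still between calls to the robot, and variables do not carry over. Pictures are saved under pics/ and viewed, at most 10 in all, crops included, and the job is handed in when it is done.

Besides the shell and the picture viewer there is one more tool, called as name(argument=value, ...), one argument or row to a line, values as JSON. jog_arm: Moves the arm, as the interface text tells. Its arguments: {"type":"object","properties":{"plan":{"type":"array","items":{"type":"array","items":{"type":"array","items":{"type":"number"}}}}},"required":["plan"]}

```bash
mkdir -p pics
python3 - <<'E'
from plant import ctrl
import cv2,pickle
o=ctrl.get_obs();print(o)
d={}
for n in("side","top"):
    s=ctrl.snapshot(n);d[n]=s
    cv2.imwrite(f"pics/{n}0.png",cv2.resize(s["image"][:,:,::-1],(800,600),interpolation=cv2.INTER_CUBIC))
    print(n,{k:v for k,v in s.items() if k!="image"})
pickle.dump(d,open("s0.pkl","wb"))
E
```

```text
{'clock': 0.0, 'joint_pos': array([ 7.97072366e+01,  2.05928471e+01,  6.34100465e-01, -1.95389535e-02,
       -7.01369247e+01, -1.65073326e+01]), 'qvel': array([ 0.06963805,  0.08046773, -0.02222487, -0.06628224, -0.08662645,
        0.01231318]), 'tau': array([ 1.89504637e-03, -5.82719493e+01,  2.93047714e+01,  6.99716493e+00,
        7.00741162e-03, -1.53486058e-04]), 'tool_pos': array([0.30414513, 0.60204391, 0.22561107]), 'orientation': array([ 1.79903053e+02, -9.57570775e-03, -2.68067421e+01]), 'force': array([-0.70172644, -0.57730054,  0.0108601 ]), 'moment': array([ 0.0254196 , -0.03714909,  0.02322416]), 'gripper_force': 0.0, 'opening': 0.08754856475355706}
side {'vertical_fov': 52.74356412177993, 'cx': 252.93695199916826, 'cy': 195.9627587384401, 'R': array([[ 0.79126225, -0.61098519, -0.0245183 ],
       [-0.36066302, -0.43394964, -0.82559669],
       [ 0.49378764,  0.66210634, -0.56372773]]), 't': array([-0.47186202,  0.28136978,  0.80803912])}
top {'vertical_fov': 51.21305924437239, 'cx': 248.68352110862094, 'cy': 198.7186962312641, 'R': array([[ 0.00618821, -0.99987788,  0.0143506 ],
       [-0.9901189 , -0.00813705, -0.13999414],
       [ 0.14009382, -0.01334248, -0.99004833]]), 't': array([-0.01541697,  0.59360129,  1.34516605])}
```

View pics/side0.png

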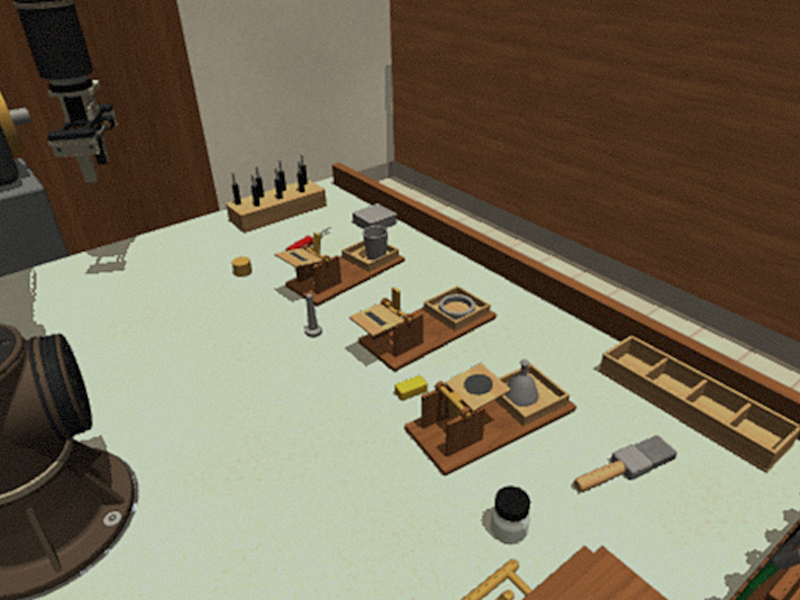

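View pics/top0.png

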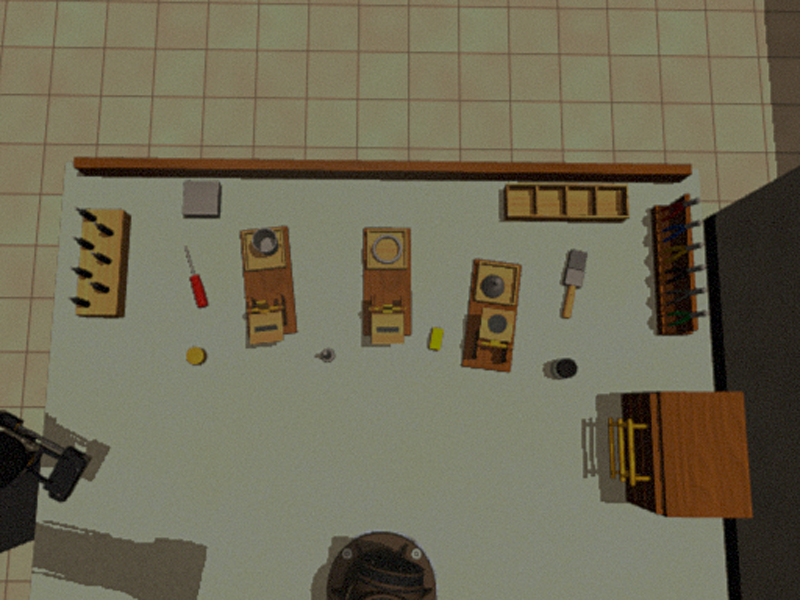

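The bangle stand is the middle one: in the top view the ring is at (387,249) and the paddle spans (371–404, 313–345). The cup is to its left and the bell to its right. Next I measure the stand precisely.

```bash
cat > h.py <<'E'
import numpy as np,cv2,pickle
def ray(s,uv):
    f=s["image"].shape[0]/2/np.tan(np.radians(s["vertical_fov"]/2))
    d=np.array([(uv[0]-s["cx"])/f,(uv[1]-s["cy"])/f,1.])
    return -s["R"].T@s["t"], s["R"].T@d
def onz(s,uv,z):
    c,d=ray(s,uv); return c+d*(z-c[2])/d[2]
def proj(s,X):
    f=s["image"].shape[0]/2/np.tan(np.radians(s["vertical_fov"]/2))
    p=s["R"]@np.asarray(X)+s["t"]; return np.array([f*p[0]/p[2]+s["cx"],f*p[1]/p[2]+s["cy"]])
E
python3 - <<'E'
from h import *
d=pickle.load(open("s0.pkl","rb"));s=d["top"]
im=s["image"];hsv=cv2.cvtColor(im,cv2.COLOR_RGB2HSV)
x0,y0,x1,y1=222,138,272,226
sub=hsv[y0:y1,x0:x1]
tone=((sub[...,0]<25)&(sub[...,1]>90)).astype(np.uint8)
red=((sub[...,0]<12)&(sub[...,1]>110)).astype(np.uint8)
n,l,st,c=cv2.connectedComponentsWithStats(tone)
print(st,c+[x0,y0])
k=1+np.argmax(st[1:,4]);cn,_=cv2.findContours((l==k).astype(np.uint8),0,2)
r=cv2.minAreaRect(np.vstack(cn));print(r)
n,l,st,c=cv2.connectedComponentsWithStats(red);print(st[st[:,4]>20])
gray=((sub[...,1]<90)&(sub[...,2]>40)).astype(np.uint8)
for n,(a,b,c_,e) in {"top":(222,135,272,230),"side":(215,175,325,240)}.items():
    cv2.imwrite(f"pics/{n}c.png",cv2.resize(d[n]["image"][b:e,a:c_,::-1],None,fx=6,fy=6,interpolation=cv2.INTER_CUBIC))
E
```

```text
[[   0    0   50   88 2357]
 [  10    8   31   75 1879]
 [  18   14   15   15  164]] [[245.84726347 180.4806958 ]
 [247.24640766 184.73336881]
 [247.32926829 159.10365854]]
((25.0, 45.0), (74.0, 30.0), 90.0)
[[   0    0   50   88 4276]]
```

View pics/topc.png

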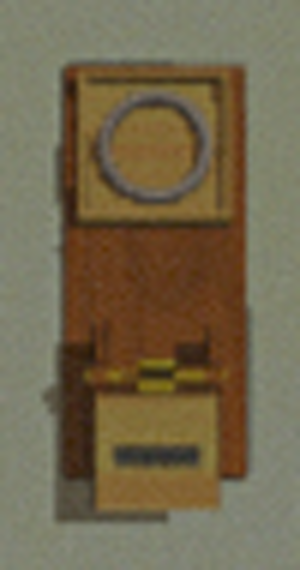

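View pics/sidec.png

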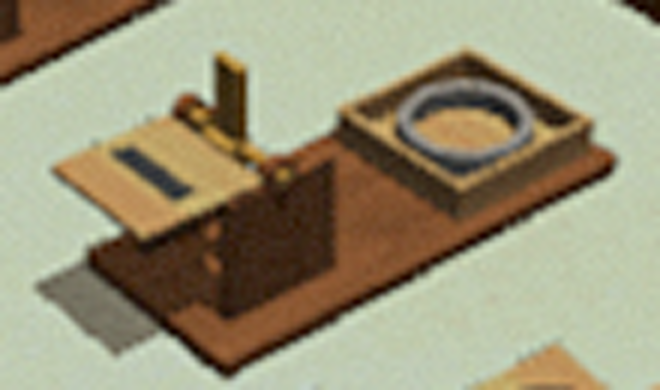

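The top crop shows the axle at (85–228, 376), the paddle's free edge at y≈507 (x 95–218), the board at x 63–243 and y 66–475, and the ring centre at (153,148). In the side crop the paddle is nearly level, its free-edge corners are at (55,170) and (142,240), and the tab top is at (230,60).

Run:
```python
from h import *
d=pickle.load(open("s0.pkl","rb"));T=d["top"];S=d["side"]
t=lambda x,y:(222+(x+.5)/6-.5,135+(y+.5)/6-.5); q=lambda x,y:(215+(x+.5)/6-.5,175+(y+.5)/6-.5)
for n,x,y,z in [("axL",85,376,.08),("axR",228,376,.08),("edgeL",95,509,.085),("edgeR",219,509,.085),("bFL",63,66,.012),("bFR",244,66,.012),("bNR",245,477,.012),("bNL",64,477,.012),("ring",153,148,.03),("trayL",78,222,.032),("trayR",232,222,.032)]:
    print(n,onz(T,t(x,y),z).round(4))
def tri(a,b):
    c1,d1=ray(T,a);c2,d2=ray(S,b)
    k=np.linalg.lstsq(np.c_[d1,-d2],c2-c1,rcond=None)[0];p=c1+k[0]*d1;r=c2+k[1]*d2
    return ((p+r)/2).round(4),np.linalg.norm(p-r).round(4)
print("edgeL",tri(t(95,507),q(52,170)));print("edgeR",tri(t(219,507),q(140,238)))
print("axL",tri(t(85,376),q(187,104)));print("axR",tri(t(228,376),q(284,172)))
print("tab",tri(t(157,362),q(231,58)))
```

```text
axL [0.5929 0.0329 0.08  ]
axR [ 0.5936 -0.0473  0.08  ]
edgeL [0.5177 0.0265 0.085 ]
edgeR [ 0.5182 -0.0423  0.085 ]
bFL [0.7908 0.0495 0.012 ]
bFR [ 0.7919 -0.0593  0.012 ]
bNR [ 0.5437 -0.0602  0.012 ]
bNL [0.5429 0.0459 0.012 ]
ring [ 0.7365 -0.0048  0.03  ]
trayL [0.6911 0.0389 0.032 ]
trayR [ 0.692  -0.0514  0.032 ]
edgeL (array([0.5192, 0.0268, 0.0774]), np.float64(0.0007))
edgeR (array([ 0.519 , -0.042 ,  0.0797]), np.float64(0.002))
axL (array([0.5953, 0.0319, 0.0772]), np.float64(0.0044))
axR (array([ 0.5929, -0.047 ,  0.0833]), np.float64(0.0005))
tab (array([ 0.595 , -0.007 ,  0.1222]), np.float64(0.0003))
```

jog_arm(
  plan=[
    [[0,0.05,0.04,0,0,0,-3],[0,0.1,0.08,0,0,0,-6],[0,0.15,0.125,0,0,0,-9],[0,0.2,0.165,0,0,0,-12],[0,0.25,0.207,0,0,0,-15],[0,0.3,0.248,0,0,0,-18],[0,0.35,0.29,0,0,0,-20],[0,0.4,0.33,0,0,0,-22],[0,0.45,0.372,0,0,0,-24],[0,0.512,0.424,0,0,0,-26.8],[0,0.512,0.424,0,0,0,-26.8],[0,0.512,0.424,0,0,0,-26.8],[0,0.512,0.424,0,0,0,-26.8],[0,0.512,0.424,0,0,0,-26.8]],
  ],
)

```text
clock: 1.85
tool_pos: [0.5699, -0.006, 0.2266]
orientation: [-180.0, 0.0, 0.1]
force: [-0.9, 0.6, -0.6]
opening: 0.0004
gripper_force: 0.0
```

jog_arm(
  plan=[
    [[0,0,0,0.04,0,0,0],[0,0,0,0.08,0,0,0],[0,0,0,0.12,0,0,0],[0,0,0,0.12,0,0,0],[0,0.006,0,0.12,0,0,0],[0,0.012,0,0.12,0,0,0],[0,0.017,0,0.121,0,0,0],[0,0.022,0,0.122,0,0,0],[0,0.027,0,0.123,0,0,0],[0,0.032,0,0.124,0,0,0],[0,0.037,0,0.126,0,0,0],[0,0.042,0,0.127,0,0,0],[0,0.045,0,0.128,0,0,0],[0,0.045,0,0.128,0,0,0]],
  ],
)

```text
clock: 3.6
tool_pos: [0.6158, -0.0069, 0.0985]
orientation: [-180.0, -0.0, -0.0]
force: [-0.4, -0.4, 0.5]
opening: 0.0004
gripper_force: 0.1
```

Run:
```python
from plant import ctrl
import cv2
s=ctrl.snapshot("side")
cv2.imwrite("pics/side1.png",cv2.resize(s["image"][140:260,200:350,::-1],None,fx=5,fy=5,interpolation=cv2.INTER_CUBIC))
```

```text
(no output)
```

View pics/side1.png

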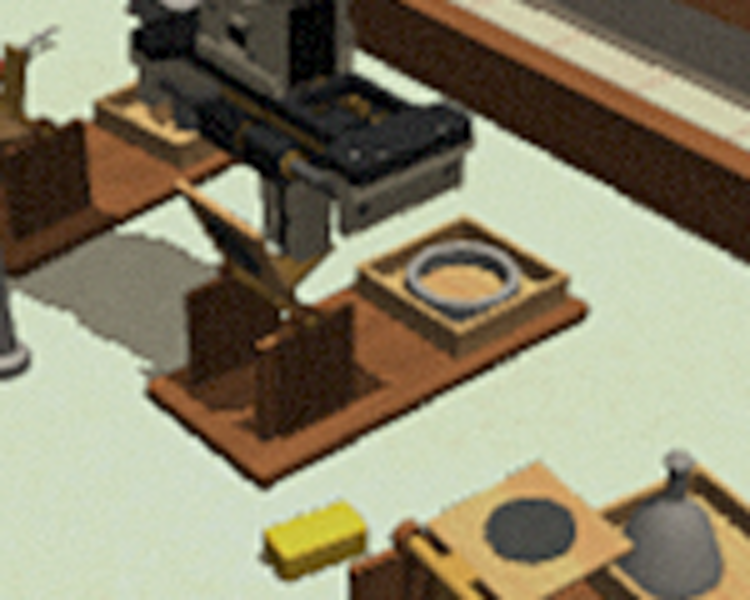

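The paddle now leans at about 60° (free edge at (180,185), hinge at (285,300)), and the tab is held by the closed fingers. Next I go over it and push from behind.

jog_arm(
  plan=[
    [[0,0,0,-0.045,0,0,0],[0,0,0,-0.095,0,0,0],[0,0,0,-0.095,0,0,0],[0,-0.045,0,-0.095,0,0,0],[0,-0.09,0,-0.095,0,0,0],[0,-0.09,0,-0.095,0,0,0],[0,-0.09,0,-0.06,0,0,0],[0,-0.09,0,-0.022,0,0,0],[0,-0.09,0,-0.022,0,0,0],[0,-0.08,0,-0.022,0,0,0],[0,-0.07,0,-0.022,0,0,0],[0,-0.062,0,-0.022,0,0,0],[0,-0.054,0,-0.022,0,0,0],[0,-0.046,0,-0.022,0,0,0],[0,-0.039,0,-0.022,0,0,0],[0,-0.033,0,-0.022,0,0,0],[0,-0.027,0,-0.022,0,0,0],[0,-0.022,0,-0.022,0,0,0],[0,-0.016,0,-0.022,0,0,0],[0,-0.016,0,-0.022,0,0,0]],
  ],
)

```text
clock: 6.15
tool_pos: [0.5998, -0.0068, 0.1205]
orientation: [180.0, -0.0, -0.0]
force: [0.1, 0.7, -0.2]
opening: 0.0004
gripper_force: 0.0
```

jog_arm(
  plan=[
    [[0,0.005,0,0.002,0,0,0],[0,0.01,0,0.005,0,0,0],[0,0.0145,0,0.008,0,0,0],[0,0.0185,0,0.013,0,0,0],[0,0.0225,0,0.018,0,0,0],[0,0.0255,0,0.023,0,0,0],[0,0.0285,0,0.028,0,0,0],[0,0.031,0,0.0315,0,0,0],[0,0.0325,0,0.035,0,0,0],[0,0.0325,0,0.037,0,0,0],[0,0.0325,0,0.0385,0,0,0],[0,0.0325,0,0.0385,0,0,0]],
  ],
)

```text
clock: 7.65
tool_pos: [0.632, -0.0068, 0.0828]
orientation: [180.0, -0.1, 0.0]
force: [-0.9, -0.8, 5.3]
opening: 0.0003
gripper_force: 2.2
```

Run:
```python
from plant import ctrl
import cv2
s=ctrl.snapshot("side")
cv2.imwrite("pics/side2.png",cv2.resize(s["image"][140:260,200:350,::-1],None,fx=5,fy=5,interpolation=cv2.INTER_CUBIC))
```

```text
(no output)
```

View pics/side2.png

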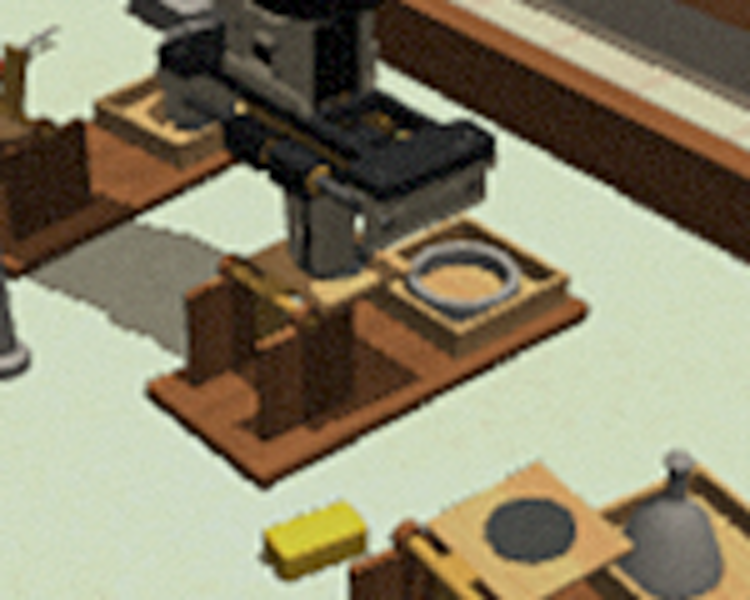

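The paddle is level towards the tray under the fingers (about (330,275)). The contact force is 5 N at z = 0.083, which fits the stop. I press slightly more, then retract.

jog_arm(
  plan=[
    [[0,0,0,0.001,0,0,0],[0,0,0,0.001,0,0,0],[0,0,0,0.001,0,0,0],[0,0,0,-0.02,0,0,0],[0,0,0,-0.06,0,0,0],[0,0,0,-0.11,0,0,0],[0,-0.04,0,-0.15,0,0,0],[0,-0.09,0,-0.16,0,0,0],[0,-0.14,0,-0.16,0,0,0],[0,-0.14,0,-0.16,0,0,0],[0,-0.14,0,-0.16,0,0,0]],
  ],
)

```text
clock: 9.07
tool_pos: [0.492, -0.0067, 0.2425]
orientation: [-180.0, -0.1, 0.0]
force: [-0.4, -1.0, 0.4]
opening: 0.0004
gripper_force: 0.0
```

Run:
```python
from plant import ctrl
import cv2
s=ctrl.snapshot("side")
cv2.imwrite("pics/side3.png",cv2.resize(s["image"][140:260,180:340,::-1],None,fx=5,fy=5,interpolation=cv2.INTER_CUBIC))
```

```text
(no output)
```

View pics/side3.png

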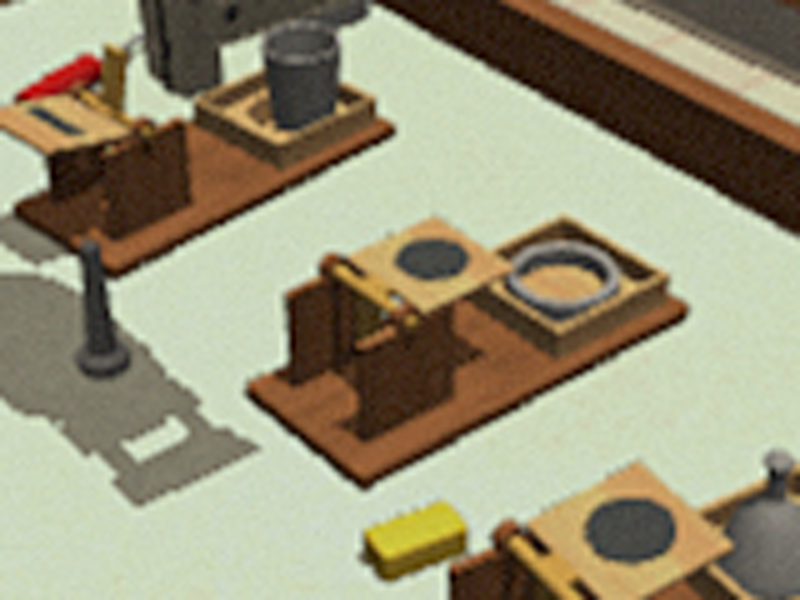

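The disc face is up at (432,258), with paddle corners at (435,217) and (513,265). I check those against the positions expected for a level paddle before handing in.

Run:
```python
from h import *
S=pickle.load(open("s0.pkl","rb"))["side"]
for z in(.0825,.0905):
  for y in(.028,-.042):
    print(z,((proj(S,[.669,y,z])-[180,140]+.5)*5-.5).round(0))
```

```text
0.0825 [434. 212.]
0.0825 [514. 264.]
0.0905 [434. 200.]
0.0905 [515. 252.]
```

The measured corners match the level paddle, so I hand in.

```bash
python3 -c "
from plant import ctrl
print(ctrl.close_job())"
```

```text
the job is handed in; nothing more can be done
None
```

The bangle's marker is pushed all the way over, lies flat towards the tray with the disc face up, and the job is handed in; in the last picture nothing else appeared to have moved, but no verdict came back.

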